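# Open the touch-latch first-aid cupboard

## Task

Open the small white first-aid cupboard (green door, white cross) on the storeroom desk: press its touch-latch door inwards near the free edge until the catch lets go, and take the fingers away so that the spring pops the door ajar by itself. Then, from behind the ajar door, push it wide open to about a right angle, only pushing and never pinching the door, and come away. Leave the dark wooden cupboard shut and the other things on the desk where they stand.

Things in the scene. Friction and masses are not known exactly. Their poses are not given: they have to be found in the camera images.
- aid_cab: White first-aid cupboard, 160 mm deep (x), 220 wide (y), 240 high, walls 12 mm, fixed to the desk, left or right of the other cupboard. A 90 mm green square with a white cross is on its bare top and on its door. Origin: centre of its underside; z up; its open front looks along its own -x, at x = -80 mm, 6 mm behind the shut door.
- aid_door (a joint): Angle of the first-aid door (rad): 0 shut, positive open, stop at 1.6. Pressed in, it gives to a stop at -0.03 (5 mm at the touch spot); the catch lets go at about -0.016, taking 4 to 6 N at the touch spot. When the finger leaves, a sprung plunger swings the door ajar to about 0.5 rad and acts no further; beyond, it moves with light friction (under 2 N at mid-width) and stays where left.
- aid_push (a point): Touch spot of the first-aid door, marked by a 32 mm steel disc on the front face and a steel strip on the top edge above it: a point on the front face, 180 mm from the hinge axis, 38 mm in from the free edge, 25 mm below the door's top. It moves with the door; as the door springs ajar it comes out about 90 mm, so draw the finger back 130 mm or more.
- aid_hinge (a point): Vertical hinge axis of the first-aid door at its top edge: cupboard frame x = -94, y = +110, z = 240 mm (left edge seen from the robot). Axes as the cupboard's. The green door is a flat panel, no handle, 218 mm wide, 16 thick (axis in its middle plane), z = 6 to 240 mm; at joint value q it runs from here along (-sin q, -cos q) in the cupboard's x, y. Striker and plunger lie below z = 65 mm.
- plain_cab: Dark wooden cupboard of the same size and build, hinged on its -y side, to be left shut; origin at the centre of its underside, front along its own -x. A small carton and a screwdriver lie on its top.
- plain_door (a joint): Angle of the dark wooden cupboard's door (rad): 0 shut, positive open. It has the same touch latch: do not press it.
- driver: Loose screwdriver with a red handle, 170 mm long, lying on the dark wooden cupboard's top near the front; origin near its middle. Leave it.
- mug: Loose blue mug, 80 mm across, 90 mm high; origin at the centre of its underside. Leave it.
- tape: Loose yellow roll of tape, 100 mm across, 45 mm high, lying flat; origin at the centre of its underside. Leave it.
- spray: Loose white bottle with a blue cap, 64 mm across, 170 mm high; origin at the centre of its underside. Leave it.
- jar: Loose red jar, 76 mm across, 110 mm high; origin at the centre of its underside. Leave it.
- carton: Loose brown carton 60 x 110 x 50 mm on the dark wooden cupboard's top; origin at the centre of its underside. Leave it.

How it is judged:
On the way, in this order (a step that is already met when the one before it is completed fails the run):
1. the first-aid door is pressed inwards (value of joint aid_door below -0.01 rad), for 0.02 s.
2. the door has sprung ajar by itself, with the fingers off it (value of joint aid_door between 0.25 and 0.9 rad and contact force between each of the fingers, the arm and aid_door_c0 below 0.3 N and contact force between each of the fingers, the arm and aid_door_c1 below 0.3 N), for 0.2 s.
3. the door is pushed wide open (value of joint aid_door above 1.2 rad), for 0.1 s.
At the end, for the whole second after the job is handed in: The first-aid door stands still at more than 1.2 rad (about 70 degrees), the dark cupboard's door is shut (under 0.05 rad) and each loose thing is within 30 mm of where it started (value of joint aid_door above 1.2 rad and velocity of joint aid_door between -0.05 and 0.05 rad/s and value of joint plain_door below 0.05 rad and distance of each of driver, mug, tape, spray, jar, carton from where it was at the start of the episode below 0.03 m); the robot touches nothing.
It fails at once if the door is pinched (front and back pressed at once) (contact force between the fingers and aid_door_c0 above 1 N and contact force between the fingers and aid_door_c1 above 1 N).
It fails at once if the dark wooden cupboard's door opens (value of joint plain_door above 0.05 rad).
It fails at once if a loose thing on the desk is lifted or moved by more than 30 mm (distance of any of driver, mug, tape, spray, jar, carton from where it was at the start of the episode above 0.03 m).
It also fails if it takes over 53 s, if anything falls off the work surface, if the arm or the gripper's body presses on something with over 40 N, if the wrist force passes 120 N, or if a joint passes its speed limit or range.

## Robot

A 7-joint arm with a two-finger parallel gripper is mounted at the origin on the work surface. World frame = base frame: x ahead of the robot, y to its left, z up, the work surface at z = 0. Lengths are in m, angles in rad, forces in N, time in s.
With the tool pointing down it reaches from about 0.4 to 0.85 m from the base axis. Payload 4.5 kg.
Tool frame: the origin (TCP) lies midway between the tips of the shut fingers; the grasp point (between the pads) lies 19 mm behind it; x points along the fingers, y is the direction in which the jaws open and shut, and the axes are right-handed (so a half turn about x gives the same grasp; the last joint's range is limited). The gripper opens to 88 mm and grips with 3 to 60 N. Pads are 18 mm wide; open, the fingers measure 123 mm over their backs; the gripper's body (75 mm by 187 mm) begins 45 mm behind the grasp point.
Start: joints at [-1.157, 0.689, -0.195, 1.565, 0.157, 0.902, -0.215], TCP at [0.232, 0.58, 0.239] pointing down, gripper open.
Joint ranges: [-3.01, 3.01], [-0.46, 2.08], [-1.47, 1.51], [0.13, 2.56], [-1, 4.14], [0.04, 2.09], [-2.66, 2.66]. Speed limits (rad/s): [2.57, 2.57, 3.14, 3.14, 3.14, 3.14, 3.14].

## Interface

Orientations are given as a unit quaternion [x, y, z, w].
In Python, from plant import r gives the robot as it stands.
- The arm moves only by the tool arm_command, never from a script. Its argument "plan" is a list of rows, each a list of 5 numbers: the finger opening in m, from 0 to 0.0881, then the shift along the tool's x, y, z in m, then the turn about the tool's x in rad. In form: [[grip, dx, dy, dz, roll], ...]. A call has 1 to 12 rows; each row shifts and turns the commanded pose from where the row before left it, along the tool's axes as they then stand; what a row does not reach is not made up. A row lasts 1/8 s, in which the tool goes at most 62.5 mm and 10.7 degrees, less where a joint would pass 70% of its speed; a pose out of reach is approached as far as the arm can. A call is refused whole if a number of a shift passes 0.0625 or a number of a turn 0.188, either way. A call with a gripper value outside its range is refused whole. The fingers move at their own pace and stop on an object; "force" is the grip in N (left out, the last holds). Time passes only in rows, so rows that do not move let the fingers close. It gives the time, the measured TCP pose, the force and the opening at its end, in the units of the state.
- r.get_state(): the state, without advancing time (a new reading comes with each control period).
- r.snapshot(name): name is "scene" or "top"; returns (picture, depth): 420x560x3 uint8, red, green, blue; 420x560 float32, m along the optical axis (not along the pixel's ray), 0 where there is no reading.
- r.calibration(name): a dict with "fx", "fy", "cx", "cy" (pixels), "eye" and "orientation" of the camera in the world. Camera axes: x right, y down, z forward; pixel columns grow to the right and rows downward; lengths in m; the calibration is good to about 2 mm. A picture is of the moment at which its call begins. calibration takes no time and is no camera call.
- r.finish_job(): hands the job in, once; it reports no verdict.
The state is a dict: "clock": time; "q": joint angles; "qd": joint speeds; "joint_torque": joint torques, N m; "tool_pos": TCP position; "eef_rot": TCP orientation; "contact_force": force on the tool from outside, world axes, zero at the start; "moment": the same for the moment, N m; "opening": opening from 0.0 (shut) to 1.0 (fully open).
Only numpy, scipy, OpenCV 4.12 (cv2) and the standard library are available. Lean on these libraries where they do the work, as an engineer would, in place of code of your own. Each camera call takes 0.05 s, during which the arm holds its last target.

## Working session

There is one attempt and no reset: what is moved stays moved. The work goes in short steps, Python scripts to look and compute and a tool call to move; the robot and the scene stay as the last step left them, time stands still between calls to the robot, and variables do not carry over. Pictures are saved under pics/ and viewed, and the job is handed in when it is done.

Besides the shell and the picture viewer there is one more tool, called as a command line: name --pt "numbers of a row" for each row, then --argument value for the rest. arm_command: Moves the arm, as the interface text tells. Its arguments: {"type":"object","properties":{"plan":{"type":"array","items":{"type":"array","items":{"type":"number"}}},"force":{"type":"number"}},"required":["plan"]}

```bash
mkdir -p pics; ls; python3 - <<'E'
from plant import r
import cv2,numpy as np
s=r.get_state();print(s)
for n in("scene","top"):
    p,d=r.snapshot(n);cv2.imwrite(f"pics/{n}0.png",p[:,:,::-1]);np.save(f"{n}0.npy",d);print(r.calibration(n))
E
```

```text
pics
{'clock': 0.0, 'q': array([-1.15720558,  0.68998553, -0.1944885 ,  1.566348  ,  0.15731174,
        0.90249885, -0.2151032 ]), 'qd': array([-4.77094809e-06, -9.66881772e-04,  4.22546234e-04, -1.34027398e-03,
       -9.49641592e-04, -1.69065783e-04,  1.84879828e-03]), 'joint_torque': array([-2.32276670e-04, -5.27565479e+01, -1.26695450e+00, -1.53430277e+01,
       -5.26409259e-02,  6.47666340e-03,  1.78392452e-04]), 'tool_pos': array([0.23153036, 0.57984827, 0.23790737]), 'eef_rot': array([ 0.13279658,  0.69446765, -0.13409669,  0.69433265]), 'contact_force': array([ 0.9573992 ,  0.86403112, -0.19329664]), 'moment': array([-0.00495443,  0.03969096, -0.05404603]), 'opening': 0.9996140137165264}
{'fx': 463.1489399178704, 'fy': 463.1489399178704, 'cx': 282.0218527442175, 'cy': 202.3789904708733, 'eye': array([ 0.05654747, -0.45723577,  1.62115843]), 'orientation': array([ 0.89987005, -0.37709013,  0.08961104, -0.20001698])}
{'fx': 443.72397028523494, 'fy': 443.72397028523494, 'cx': 273.7866878879932, 'cy': 209.05725042972472, 'eye': array([ 0.40413211, -0.00597182,  1.50151425]), 'orientation': array([-0.70033895,  0.71090775, -0.04119404,  0.04938195])}
```

View pics/scene0.png

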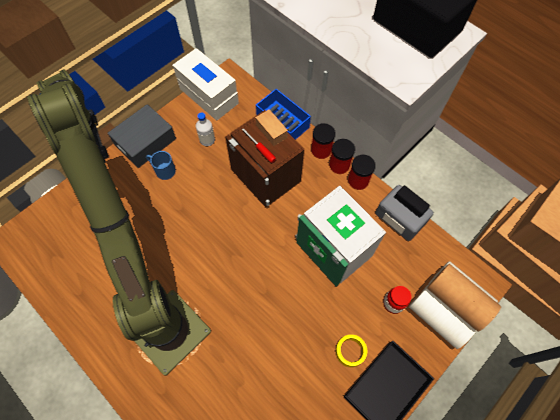

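View pics/top0.png

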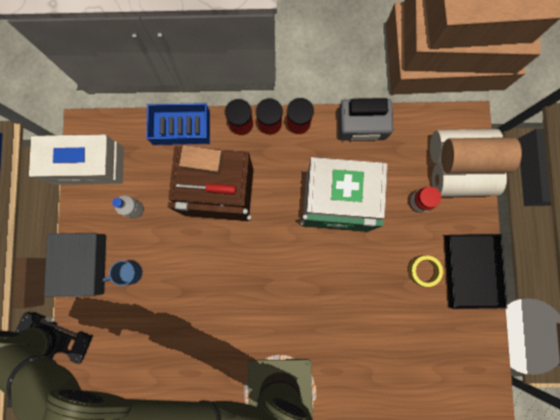

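The aid cupboard is on the right (top picture about (345,190)). The dark one is on the left (about (210,180)). Mug (123,272), spray (128,207), tape (427,271) and jar (426,200). Next I enlarge the cupboard.

```bash
cat > h.py <<'E'
import numpy as np,cv2
from scipy.spatial.transform import Rotation as R
from plant import r
def px2w(n,u,v,d=None,z=None):
    c=r.calibration(n);M=R.from_quat(c['orientation']).as_matrix()
    ray=M@np.array([(u-c['cx'])/c['fx'],(v-c['cy'])/c['fy'],1.])
    if z is not None: d=(z-c['eye'][2])/ray[2]
    return c['eye']+ray*d
def w2px(n,p):
    c=r.calibration(n);M=R.from_quat(c['orientation']).as_matrix()
    q=M.T@(np.asarray(p)-c['eye']);return c['fx']*q[0]/q[2]+c['cx'],c['fy']*q[1]/q[2]+c['cy']
E
python3 - <<'E'
import cv2
p=cv2.imread('pics/top0.png');cv2.imwrite('pics/topc.png',cv2.resize(p[145:240,290:400],None,fx=6,fy=6,interpolation=cv2.INTER_CUBIC))
p=cv2.imread('pics/scene0.png');cv2.imwrite('pics/scenec.png',cv2.resize(p[180:290,285:395],None,fx=5,fy=5,interpolation=cv2.INTER_CUBIC))
E
```

```text
(no output)
```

View pics/topc.png

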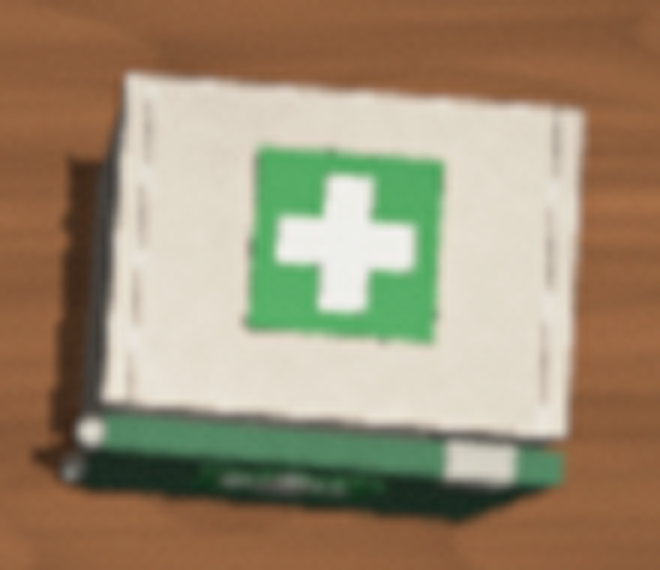

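View pics/scenec.png

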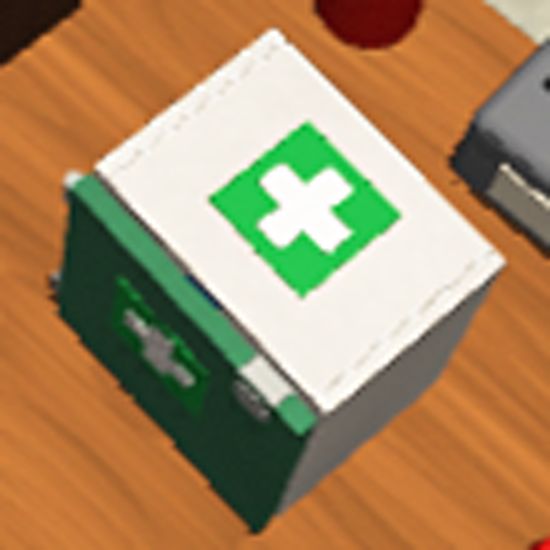

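```bash
python3 - <<'E'
from h import *
def f(n,pts,k,o):
    W=np.array([px2w(n,(x+.5)/k-.5+o[0],(y+.5)/k-.5+o[1],z=.24) for x,y in pts]);print(W.round(4));return W
A=f('top',[(127,73),(583,108),(567,438),(102,403)],6,(290,145))
B=f('scene',[(275,30),(503,262),(325,410),(97,165)],5,(285,180))
M=np.array([[.08,.11],[.08,-.11],[-.08,-.11],[-.08,.11]])
for W in(A,B,(A+B)/2):
    P=W[:,:2];c=P.mean(0);z=((P-c)@[1,1j])*np.conj(M@[1,1j]);a=np.angle(z.sum());print(c,a,abs(z.sum())/(M**2).sum())
    Rm=np.array([[np.cos(a),-np.sin(a)],[np.sin(a),np.cos(a)]])
    print('hinge',c+Rm@[-.094,.11],'push',c+Rm@[-.102,-.07])
# strip and hinge pin in topc
for x,y in[(481,463),(90,432),(563,470)]:print(px2w('top',(x+.5)/6-.5+290,(y+.5)/6-.5+145,z=.24))
for n,u,v,z in[('top',123,272,.09),('top',427,271,.045),('top',428,196,.11),('top',118,202,.17)]:print(n,px2w(n,u,v,z=z))
E
```

```text
[[ 0.7185 -0.1021  0.24  ]
 [ 0.6974 -0.3216  0.24  ]
 [ 0.5374 -0.3066  0.24  ]
 [ 0.5576 -0.0862  0.24  ]]
[[ 0.7141 -0.1045  0.24  ]
 [ 0.6912 -0.3196  0.24  ]
 [ 0.5357 -0.303   0.24  ]
 [ 0.5576 -0.0874  0.24  ]]
[ 0.62770772 -0.20413272] -0.09453312678552878 1.0051362846991776
hinge [ 0.54451058 -0.08575097] push [ 0.51955567 -0.26419215]
[ 0.62463614 -0.20360922] -0.10501282533124703 0.9832043993623577
hinge [ 0.54268415 -0.08436212] push [ 0.51586064 -0.26253198]
[ 0.62617193 -0.20387097] -0.09971517870706575 0.9941566957419045
hinge [ 0.54358937 -0.08505969] push [ 0.5177101  -0.26336915]
[ 0.52607494 -0.26530951  0.24      ]
[ 0.54376573 -0.08019578  0.24      ]
[ 0.52214233 -0.30396413  0.24      ]
top [0.39298219 0.48892859 0.09      ]
top [ 0.38198157 -0.48355243  0.045     ]
top [ 0.6175144  -0.47902458  0.11      ]
top [0.60502747 0.4823812  0.17      ]
```

```bash
cat >> h.py <<'E'
YAW=-0.097;C=np.array([.627,-.204]);Rc=np.array([[np.cos(YAW),-np.sin(YAW)],[np.sin(YAW),np.cos(YAW)]])
H=np.array([.544,-.0855])
def cab(p): return C+Rc@np.asarray(p)
def st():
    s=r.get_state();T=R.from_quat(s['eef_rot']).as_matrix()
    print('t',round(s['clock'],2),'pos',s['tool_pos'].round(4),'cab',(Rc.T@(s['tool_pos'][:2]-C)).round(4),'F',s['contact_force'].round(2),'op',round(s['opening'],3),'q',s['q'].round(2))
    print(T.round(3)); return s,T
def to(p):
    s,T=st();print('tool shift',(T.T@(np.asarray(p)-s['tool_pos'])).round(4))
E
python3 - <<'E'
from h import *
to([.45,.25,.35])
print(cab([-.102,-.07]))
E
```

```text
t 0.1 pos [0.2316 0.5799 0.238 ] cab [-0.4695  0.7419] F [-0.04  0.04  1.01] op 1.001 q [-1.16  0.69 -0.19  1.57  0.16  0.9  -0.22]
[[-0.     0.371  0.929]
 [-0.002  0.929 -0.371]
 [-1.    -0.002  0.   ]]
tool shift [-0.1116 -0.2256  0.3252]
[ 0.51870013 -0.26379245]
```

arm_command --pt "0 -0.055 0 0 -0.15" --pt "0 -0.055 0 0 -0.133" --pt "0 0 0 0 0" --pt "0 0 0 0 0" --force 20

```text
clock: 0.6
tool_pos: [0.2317, 0.5798, 0.3478]
eef_rot: [0.034, 0.706, -0.035, 0.706]
contact_force: [-0.7, 1.0, 0.1]
opening: 0.571
```

```bash
python3 - <<'E'
from h import *
to([.45,.25,.35])
E
```

```text
t 0.6 pos [0.2317 0.5798 0.3478] cab [-0.4694  0.7418] F [-0.73  0.99  0.08] op 0.571 q [-1.11  0.59 -0.29  1.41  0.18  1.17  0.05]
[[-0.     0.097  0.995]
 [-0.002  0.995 -0.097]
 [-1.    -0.002 -0.   ]]
tool shift [-0.0017 -0.3069  0.2494]
```

arm_command --pt "0 0 -0.044 0.036 0" --pt "0 0 -0.044 0.036 0" --pt "0 0 -0.044 0.036 0" --pt "0 0 -0.044 0.036 0" --pt "0 0 -0.044 0.036 0" --pt "0 0 -0.044 0.036 0" --pt "0 0 -0.044 0.036 0" --pt "0 0 -0.05 0 0" --pt "0 0 -0.05 0 0" --pt "0 0 -0.05 0 0" --pt "0 0 0 0 0" --pt "0 0 0 0 0"

```text
clock: 2.1
tool_pos: [0.4377, 0.1008, 0.3478]
eef_rot: [0.034, 0.707, -0.034, 0.706]
contact_force: [-0.4, 0.4, 1.0]
opening: 0.002
```

```bash
python3 - <<'E'
from h import *
st()
E
```

```text
t 2.1 pos [0.4377 0.1008 0.3478] cab [-0.2179  0.285 ] F [-0.36  0.37  0.97] op 0.002 q [-0.13  0.32 -0.27  1.9   0.11  0.93  1.02]
[[-0.002  0.096  0.995]
 [ 0.     0.995 -0.096]
 [-1.     0.    -0.002]]
```

arm_command --pt "0 0 -0.05 0.005 0" --pt "0 0 -0.05 0.005 0" --pt "0 0 -0.05 0.005 0" --pt "0 0 -0.05 0.005 0" --pt "0 0 -0.05 0.005 0" --pt "0 0 -0.05 0.005 0" --pt "0 0 -0.055 0.005 0" --pt "0 0 0 0 0" --pt "0 0.05 0 0 0" --pt "0 0.05 0 0 0" --pt "0 0.04 0 0 0" --pt "0 0 0 0 0"

```text
clock: 3.6
tool_pos: [0.438, -0.2531, 0.2062]
eef_rot: [0.034, 0.708, -0.031, 0.704]
contact_force: [-0.3, 0.0, 0.2]
opening: 0.005
```

```bash
python3 - <<'E'
from h import *
st()
for n in("scene","top"):
    p,d=r.snapshot(n);cv2.imwrite(f"pics/{n}1.png",p[:,:,::-1])
E
```

```text
t 3.6 pos [ 0.438  -0.2531  0.2062] cab [-0.1834 -0.0672] F [-0.27  0.01  0.19] op 0.005 q [ 0.52  0.59 -0.14  1.95  0.13  0.62  1.78]
[[-0.006  0.093  0.996]
 [ 0.004  0.996 -0.093]
 [-1.     0.004 -0.006]]
```

View pics/scene1.png

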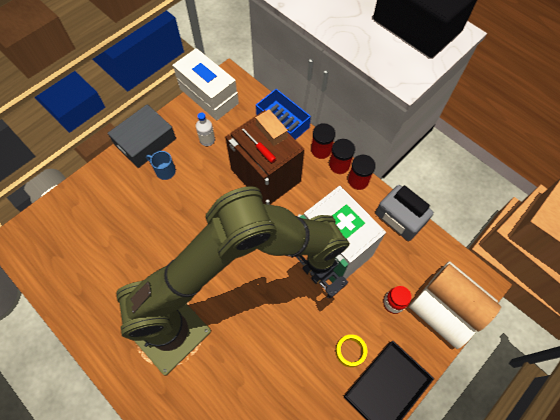

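View pics/top1.png

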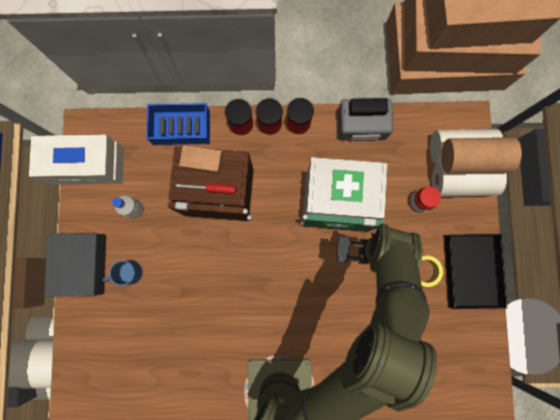

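arm_command --pt "0 0 -0.002 0.03 0" --pt "0 0 0 0.03 0" --pt "0 0 0 0 0" --pt "0 0 0 0.004 0" --pt "0 0 0 0 0"

```text
clock: 4.32
tool_pos: [0.5018, -0.2647, 0.2093]
eef_rot: [0.034, 0.706, -0.034, 0.706]
contact_force: [-0.1, 0.2, -0.7]
opening: 0.005
```

```bash
python3 - <<'E'
from h import *
st()
E
```

```text
t 4.33 pos [ 0.5018 -0.2647  0.2093] cab [-0.1187 -0.0725] F [-0.14  0.15 -0.71] op 0.005 q [ 0.48  0.65 -0.13  1.78  0.12  0.72  1.76]
[[ 0.     0.097  0.995]
 [-0.     0.995 -0.097]
 [-1.    -0.     0.   ]]
```

arm_command --pt "0 0 0 0.005 0" --pt "0 0 0 0 0"

```text
clock: 4.58
tool_pos: [0.5073, -0.2652, 0.2087]
eef_rot: [0.034, 0.706, -0.034, 0.706]
contact_force: [0.9, 0.5, 0.5]
opening: 0.002
```

arm_command --pt "0 0 0 0.002 0" --pt "0 0 0 0 0"

```text
clock: 4.82
tool_pos: [0.5078, -0.2653, 0.2085]
eef_rot: [0.035, 0.707, -0.034, 0.705]
contact_force: [-5.2, -0.1, 4.3]
opening: 0.007
```

arm_command --pt "0 0 0 0.002 0" --pt "0 0 0 0 0"

```text
clock: 5.08
tool_pos: [0.5097, -0.2655, 0.2085]
eef_rot: [0.034, 0.707, -0.034, 0.705]
contact_force: [-4.5, 1.0, 3.6]
opening: 0.006
```

arm_command --pt "0 0 0 0.002 0" --pt "0 0 0 0 0"

```text
clock: 5.32
tool_pos: [0.512, -0.2658, 0.2085]
eef_rot: [0.034, 0.707, -0.034, 0.705]
contact_force: [-5.8, 0.8, 2.9]
opening: 0.004
```

arm_command --pt "0 0 0 0.001 0" --pt "0 0 0 0 0"

```text
clock: 5.58
tool_pos: [0.5131, -0.266, 0.2085]
eef_rot: [0.034, 0.707, -0.034, 0.705]
contact_force: [-4.8, 0.0, 3.1]
opening: 0.003
```

arm_command --pt "0 0 0 -0.06 0" --pt "0 0 0 -0.06 0" --pt "0 0 0 -0.035 0" --pt "0 0 0 0 0" --pt "0 0 0 0 0" --pt "0 0 0 0 0" --pt "0 0 0 0 0" --pt "0 0 0 0 0"

```text
clock: 6.58
tool_pos: [0.3605, -0.2507, 0.2086]
eef_rot: [0.034, 0.706, -0.034, 0.706]
contact_force: [-1.1, -0.2, -0.3]
opening: 0.006
```

```bash
python3 - <<'E'
from h import *
st()
for n in("scene","top"):
    p,d=r.snapshot(n);cv2.imwrite(f"pics/{n}2.png",p[:,:,::-1])
p=cv2.imread('pics/top2.png')[145:275,280:410];cv2.imwrite('pics/top2c.png',cv2.resize(p,None,fx=4,fy=4,interpolation=cv2.INTER_CUBIC))
p=cv2.imread('pics/scene2.png')[180:310,265:395];cv2.imwrite('pics/scene2c.png',cv2.resize(p,None,fx=4,fy=4,interpolation=cv2.INTER_CUBIC))
E
```

```text
t 6.58 pos [ 0.3605 -0.2507  0.2086] cab [-0.2607 -0.0723] F [-1.12 -0.22 -0.32] op 0.006 q [ 0.6   0.51 -0.14  2.14  0.14  0.5   1.82]
[[ 0.     0.096  0.995]
 [ 0.     0.995 -0.096]
 [-1.     0.     0.   ]]
```

View pics/top2c.png

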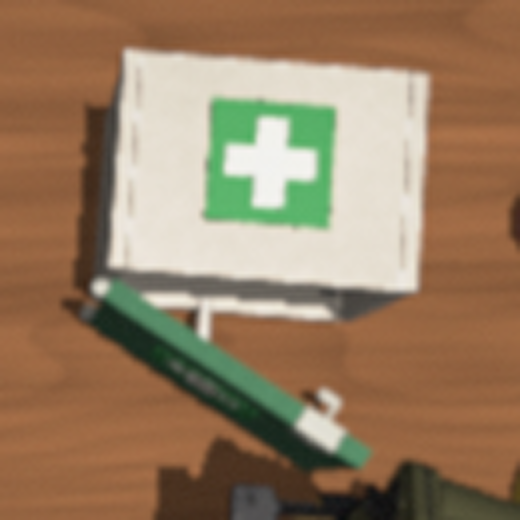

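View pics/scene2c.png

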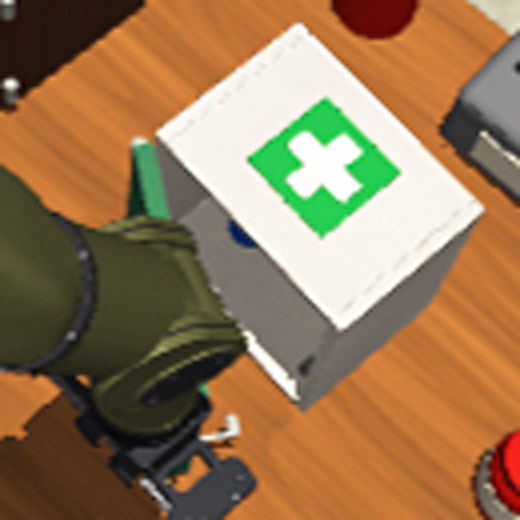

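arm_command --pt "0 -0.06 0 0 0" --pt "0 -0.06 0 0 0" --pt "0 0 0 0 0" --pt "0 0 0.008 0.045 0" --pt "0 0 0.01 0.045 0" --pt "0 0 0.01 0.04 0" --pt "0 0 0 0 0" --pt "0 0 0 0 0"

```text
clock: 7.68
tool_pos: [0.4907, -0.2356, 0.3276]
eef_rot: [0.034, 0.707, -0.034, 0.705]
contact_force: [-1.0, -0.7, 0.6]
opening: 0.006
```

```bash
python3 - <<'E'
from h import *
st()
for x,y in[(360,457),(320,430),(101,287)]:
    w=px2w('top',(x+.5)/4-.5+280,(y+.5)/4-.5+145,z=.24);c=Rc.T@(w[:2]-C)
    print(c,np.arctan2(-(c[0]+.094),-(c[1]-.11)))
for n in("scene","top"):
    p,d=r.snapshot(n);cv2.imwrite(f"pics/{n}3.png",p[:,:,::-1])
a=cv2.imread('pics/top3.png')[145:275,280:410];b=cv2.imread('pics/scene3.png')[180:310,265:395];cv2.imwrite('pics/c3.png',cv2.resize(np.hstack([a,b]),None,fx=3,fy=3,interpolation=cv2.INTER_CUBIC))
E
```

```text
t 7.67 pos [ 0.4907 -0.2356  0.3276] cab [-0.1326 -0.0446] F [-0.99 -0.7   0.62] op 0.006 q [ 0.48  0.48 -0.18  1.69  0.1   0.99  1.73]
[[-0.003  0.097  0.995]
 [ 0.001  0.995 -0.097]
 [-1.     0.    -0.003]]
[-0.1995234  -0.07625437] 0.5154647296494138
[-0.18292126 -0.04713076] 0.5149731200523824
[-0.09416801  0.11437524] 3.1032121141572593
```

View pics/c3.png

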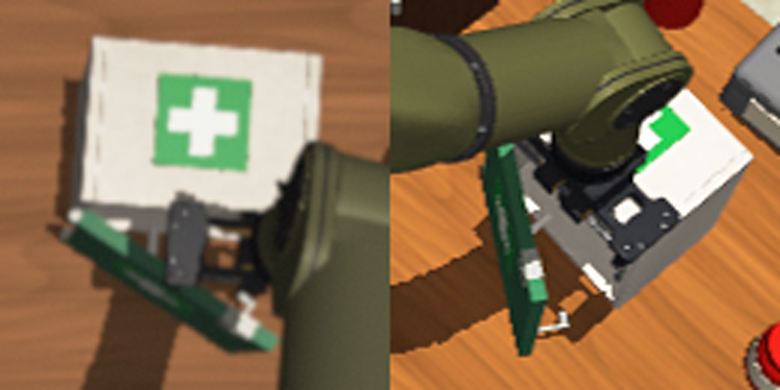

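The door stands at about 0.515 rad and the hand is over the gap behind it. I'll descend in two moves, watching the force.

arm_command --pt "0 0.04 0 0.001 0" --pt "0 0.04 0 0 0" --pt "0 0 0 0 0"

```text
clock: 8.15
tool_pos: [0.4901, -0.2354, 0.2467]
eef_rot: [0.035, 0.709, -0.034, 0.704]
contact_force: [0.0, 0.2, 0.6]
opening: 0.004
```

arm_command --pt "0 0.02 0 0 0" --pt "0 0.015 0 0 0" --pt "0 0 0 0 0"

```text
clock: 8.52
tool_pos: [0.4926, -0.2357, 0.2137]
eef_rot: [0.034, 0.707, -0.034, 0.706]
contact_force: [0.1, -0.7, 0.4]
opening: 0.005
```

```bash
python3 - <<'E'
from h import *
st()
E
```

```text
t 8.53 pos [ 0.4926 -0.2357  0.2137] cab [-0.1307 -0.0446] F [ 0.05 -0.7   0.41] op 0.005 q [ 0.46  0.62 -0.16  1.83  0.15  0.7   1.69]
[[-0.001  0.097  0.995]
 [ 0.     0.995 -0.097]
 [-1.     0.    -0.001]]
```

arm_command --pt "0 0 0.005 -0.006 0" --pt "0 0 0.005 -0.006 0" --pt "0 0 0.0065 -0.0135 0" --pt "0 0 0.0065 -0.0135 0" --pt "0 0 0.009 -0.0125 0" --pt "0 0 0.009 -0.0125 0" --pt "0 0 0 0 0"

```text
clock: 9.4
tool_pos: [0.4325, -0.1878, 0.2142]
eef_rot: [0.034, 0.706, -0.034, 0.706]
contact_force: [-0.0, 0.0, -0.4]
opening: 0.004
```

arm_command --pt "0 0 0.011 -0.0105 0" --pt "0 0 0.011 -0.0105 0" --pt "0 0 0.013 -0.005 0" --pt "0 0 0.013 -0.005 0" --pt "0 0 0.01 0 0" --pt "0 0 0.008 0 0" --pt "0 0 0 0 0" --pt "0 0 0 0 0"

```text
clock: 10.4
tool_pos: [0.4091, -0.12, 0.2137]
eef_rot: [0.034, 0.706, -0.034, 0.706]
contact_force: [-0.2, -1.0, -0.1]
opening: 0.008
```

```bash
python3 - <<'E'
from h import *
st()
for n in("scene","top"):
    p,d=r.snapshot(n);cv2.imwrite(f"pics/{n}4.png",p[:,:,::-1])
a=cv2.imread('pics/top4.png')[145:275,280:410];b=cv2.imread('pics/scene4.png')[180:310,265:395];cv2.imwrite('pics/c4.png',cv2.resize(np.hstack([a,b]),None,fx=3,fy=3,interpolation=cv2.INTER_CUBIC))
E
```

```text
t 10.4 pos [ 0.4091 -0.12    0.2137] cab [-0.225   0.0625] F [-0.15 -0.95 -0.11] op 0.008 q [ 0.27  0.49 -0.14  2.17  0.14  0.5   1.5 ]
[[ 0.     0.097  0.995]
 [ 0.     0.995 -0.097]
 [-1.     0.     0.   ]]
```

View pics/c4.png

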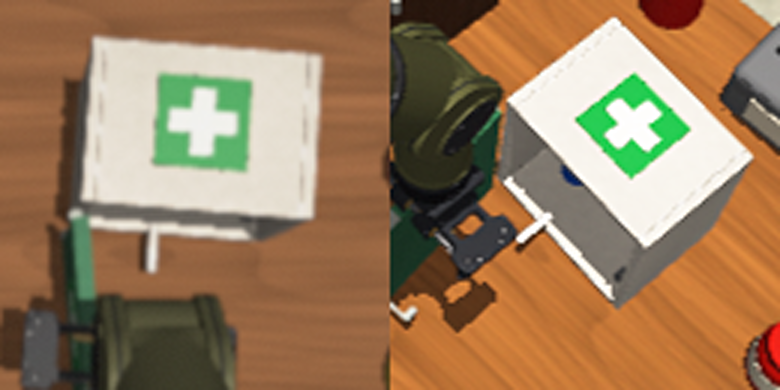

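The door lies almost square to the front: hinge at (78,215), running down to (80,300) in the left crop. Now I back off from it, lift and check.

arm_command --pt "0 0 -0.02 0 0" --pt "0 0 -0.04 0 0" --pt "0 0 -0.05 0 0" --pt "0 0 -0.05 0 0" --pt "0 0 0 0 0" --pt "0 -0.05 0 0 0" --pt "0 -0.05 0 0 0" --pt "0 0 -0.05 0 0" --pt "0 0 -0.05 0 0" --pt "0 0 0 0 0" --pt "0 0 0 0 0"

```text
clock: 11.88
tool_pos: [0.3841, -0.377, 0.3133]
eef_rot: [0.034, 0.706, -0.033, 0.706]
contact_force: [-0.1, 0.1, -0.3]
opening: 0.008
```

```bash
python3 - <<'E'
from h import *
st()
for n in("scene","top"):
    p,d=r.snapshot(n);cv2.imwrite(f"pics/{n}5.png",p[:,:,::-1])
E
```

```text
t 11.88 pos [ 0.3841 -0.377   0.3133] cab [-0.225  -0.1958] F [-0.1   0.06 -0.26] op 0.008 q [ 0.82  0.49 -0.2   1.73  0.12  0.94  2.05]
[[-0.     0.095  0.995]
 [ 0.002  0.995 -0.095]
 [-1.     0.002 -0.   ]]
```

View pics/top5.png

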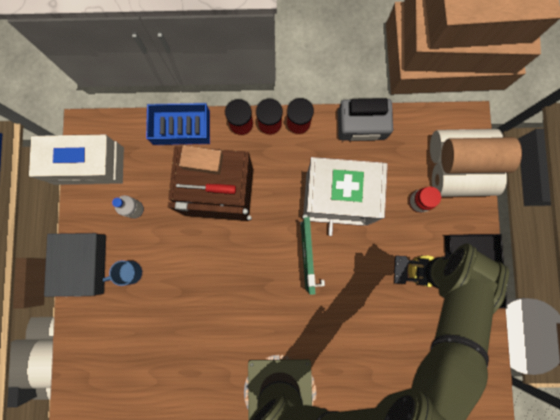

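View pics/scene5.png

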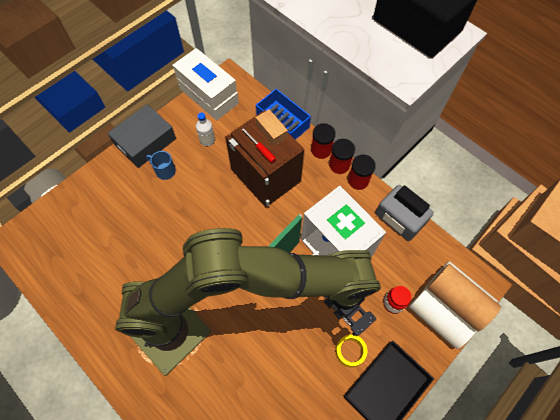

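The top picture shows the door standing out from about (306,218) to (312,292). All loose things are at their earlier pixels and the dark cupboard is shut. I'll check the angle and hand in.

```bash
python3 - <<'E'
from h import *
w=px2w('top',312,291,z=.24);c=Rc.T@(w[:2]-C)
print(c,'angle',np.arctan2(-(c[0]+.094),-(c[1]-.11)))
a=cv2.imread('pics/top0.png').astype(int);b=cv2.imread('pics/top5.png').astype(int)
for n,(x,y,w_,h) in dict(mug=(105,255,40,35),dark=(160,135,100,90),jar=(408,180,36,35),spray=(105,190,40,30)).items(): print(n,abs(a-b)[y:y+h,x:x+w_].mean())
print(r.finish_job())
E
```

```text
[-0.30199706  0.07902481] angle 1.4229615345041826
mug 2.1416666666666666
dark 2.1135185185185184
jar 2.2256613756613755
spray 2.4988888888888887
the job is handed in; nothing more can be done
None
```

The first-aid cupboard is open and the job is handed in, after about 12 s of the 53 s allowed. `finish_job()` gives no verdict, so these checks are my own.

- **Press:** I pressed at the touch spot with shut fingers. The door gave about 5 mm at about 5 N. I then drew the fingers back 155 mm and the door sprang ajar to about 0.51 rad by itself.
- **Push:** I came down behind the door with the fingers still shut, pushed it round along its arc, then backed off and lifted clear. The door was never pinched.

**Last checks:**
- The door stands at about 1.42 rad in the top picture, and the force on the tool is near zero.
- The areas of the mug, jar, spray and dark cupboard (with its carton and screwdriver) match the first picture to within image noise. The dark cupboard's door is still shut.
- The arm hid the tape from the top camera, so I compared it only by eye in the scene camera, where it sits in its old place.
- I did not measure the door's speed. It looked still, but I took only one set of pictures after letting go. No check failed or disagreed.

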